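Restock the spray-can rack

ROBOT

A 6-joint arm with a two-finger parallel gripper is mounted at the origin on the work surface. World frame = base frame: x ahead of the robot, y to its left, z up, the work surface at z = 0. Lengths are in m, angles in rad, forces in N, time in s.
With the tool pointing down it reaches from about 0.25 to 0.775 m from the base axis. Payload 4 kg.
Tool frame: the origin (TCP) lies midway between the tips of the shut fingers; the grasp point (between the pads) lies 19 mm behind it; z points along the fingers, y is the direction in which the jaws open and shut (so a half turn about z gives the same grasp; the last joint's range is limited). The gripper opens to 94 mm and grips with 3 to 60 N. Pads are 16 mm wide; open, the fingers measure 119 mm over their backs; the gripper's body (75 mm by 177 mm) begins 78 mm behind the grasp point.
Start: joints at [1.081, 0.087, 1.371, -0, 1.684, -0.103], TCP at [0.207, 0.509, 0.206] pointing down, gripper open.
Joint ranges: [-3.1, 3.1], [-0.76, 2.03], [0.27, 2.55], [-1.08, 4.22], [0.17, 2.65], [-2.57, 2.57]. Speed limits (rad/s): [2.79, 2.79, 3.14, 3.14, 3.14, 3.14].

INTERFACE

Orientations are given as [roll, pitch, yaw] about the fixed x, y, z axes, in that order (R = Rz(yaw) Ry(pitch) Rx(roll)).
In Python, from bench import robot, cams gives the robot as it stands.
- The arm moves only by the tool step_arm, never from a script. Its argument "plan" is a list that holds one entry, the list of rows, each a list of 5 numbers: the shift along the world's x, y, z in mm, then the turn about the world's z in rad, then the opening in per cent of the stroke, from 0 (shut) to 100 (fully open). In form: [[[tx, ty, tz, turn, fingers], ...]]. A call has 1 to 8 rows; each row is the pose to reach, as a shift and turn from the pose commanded when the call began; what a row does not reach only later rows make up. A row lasts 1/12 s, in which the tool goes at most 41.7 mm and 7.16 degrees, less where a joint would pass 70% of its speed; a pose out of reach is approached as far as the arm can. A call with a gripper value outside its range is refused whole. The fingers move at their own pace and stop on an object; the grip force is fixed at half the most. Time passes only in rows, so rows that repeat a pose let the fingers close. It gives the time, the measured TCP pose, the force and the opening at its end, in the units of the state.
- robot.get_obs(): the state, without advancing time (a new reading comes with each control period).
- cams.snapshot(name): name is "scene" or "top"; returns a dict with "frame" (480x640x3 uint8, red, green, blue), "camera_matrix" (3x3 intrinsics, pixels), "origin" and "attitude" of the camera in the world. Camera axes: x right, y down, z forward; pixel columns grow to the right and rows downward; lengths in m; the calibration is good to about 2 mm. A picture is of the moment at which its call begins. There is no depth.
- robot.close_job(): hands the job in, once; it reports no verdict.
The state is a dict: "time": time; "joint_positions": joint angles; "qvel": joint speeds; "joint_torque": joint torques, N m; "tool_pos": TCP position; "ee_rot": TCP orientation; "wrist_force": force on the tool from outside, world axes, zero at the start; "wrist_torque": the same for the moment, N m; "width": finger opening in m.
Only numpy, scipy, OpenCV 4.12 (cv2) and the standard library are available. Lean on these libraries where they do the work, as an engineer would, in place of code of your own. Each camera call takes 0.05 s, during which the arm holds its last target. There are 200 camera calls.

TASK

Swing the dust lid of the gravity can rack up and over so that it stays open by itself. Then put the shorter of the two spray cans, which lie in black cradles, in through the mouth under that lid, lying crosswise so that it rolls down the chute to the stop at the front. Leave the lid open and do not disturb the other things on the bench.

Things in the scene. Friction and masses are not known exactly. Their poses are not given: they have to be found in the camera images.
- rack: Grey sheet-steel gravity can rack fixed to the bench, 268 mm long (x), 156 mm wide (y); its rear part (local x 15 to 134 mm, with mouth and lid) is 122 mm high, its front part 105 mm. Origin: centre of the underside; +x points to the rear, -x to the open pick-up bay and stop at the front. A wire guard, at most 123 mm high, covers the chute from local x -60 to 15 mm.
- chute_floor (a point): Point on the chute's floor straight below the mouth's centre, 65 mm above the bench. The floor slopes down at 10 degrees towards the rack's -x; the chute is 148 mm wide between the side walls. A can lying crosswise (its axis along the rack's y) rolls down under the wire guard; lengthways or askew it does not run down.
- bay (a point): Where the can's centre comes to rest at the bottom of the chute, against the 62 mm high front stop: rack's local x -101, y 0, z 62 mm.
- mouth (a point): Centre of the rack's rectangular loading mouth, at rim height (122 mm above the bench): the opening is 115 mm along the rack's x and 148 mm along its y. Axes as the rack's. Covered by the lid when that is shut.
- hinge (a point): Middle of the lid's hinge axis, which lies along the rack's y at the rear edge of the mouth, 124 mm above the bench.
- lid (a joint): Angle of the dark steel dust lid, rad: 0 shut (level), grows as its front edge rises and swings back towards the rack's +x. It weighs 0.35 kg, swings freely, balances at about 1.57 (upright): below that it falls shut, beyond it falls on and rests at its stop at 2.4. The plate is 3 mm thick, 164 mm wide and reaches 120 mm from the hinge.
- lid_handle (a point): Middle of the lid's handle: a round steel bar of 10 mm diameter, 80 mm long, along the rack's y, on two rising legs in front of the lid's free edge (30 mm free gap between bar and lid edge, 70 mm between the legs). It turns with the lid about the hinge; with the lid shut it lies 155 mm from the hinge axis towards the rack's -x and 20 mm higher, 144 mm above the bench.
- can: The shorter spray can: aluminium cylinder of 53 mm diameter, 130 mm long over all, of which the last 22 mm at its +y end are a black cap of 38 mm diameter; about 0.2 kg. Origin at the middle of its length, on its axis; its own y lies along the axis. It starts lying in one of the two cradles, axis level, 45 mm above the bench.
- long_can: The longer spray can, same diameter, 180 mm long, too long for the rack; it lies in the other cradle. Leave it alone. Origin at mid-length on its axis, y along the axis.
- cradle_a: Fixed black plastic cradle under the shorter can: base 75 x 100 x 6 mm, two V-saddles (14 mm thick, 40 mm either side of the middle along y, up to 35 mm high), free between them for the fingers. Origin: centre of the underside. The can's axis lies along its y.
- cradle_b: The same kind of cradle, under the longer can.
- wrench: Steel wrench, 200 mm long, lying on the bench. Leave it alone.
- screwdriver: Screwdriver, 200 mm long, lying on the bench. Leave it alone.
- hammer: Hammer, 280 mm long, lying on the bench. Leave it alone.
- grease_tin: Steel tin, 80 mm diameter, 90 mm high, standing. Leave it alone.
- piston: Aluminium piston blank, 80 mm diameter, 60 mm high, standing. Leave it alone.
- mug: White mug, 80 mm diameter, 95 mm high. Leave it alone.
Things that resemble listed ones, but are neither listed nor needed, are in the scene too. Leave any green or orange look-alike of the can alone.

How it is judged:
By the outcome, as a careful person would: the job done as asked, in the order asked, and still so for the second after the job is handed in, with the robot touching nothing.
It also fails if it takes over 59 s, if anything falls off the work surface, if the arm or the gripper's body presses on something with over 40 N, if the wrist force passes 120 N, or if a joint passes its speed limit or range.

## Working session

There is one attempt and no reset: what is moved stays moved. The work goes in short steps, Python scripts to look and compute and a tool call to move; the robot and the scene stay as the last step left them, time stands still between calls to the robot, and variables do not carry over. Pictures are saved under pics/ and viewed, about 8 in all and at most 12, crops included, and the job is handed in when it is done.

Besides the shell and the picture viewer there is one more tool, called in YAML: its name, and indented under it one key for each argument. step_arm: Moves the arm, as the interface text tells. Its arguments: {"type":"object","properties":{"plan":{"type":"array"}},"required":["plan"]}

```bash
mkdir -p pics; cat > h.py <<'E'
import numpy as np, cv2, pickle
from bench import robot, cams
def snap(n,f):
    s=cams.snapshot(n); cv2.imwrite(f'pics/{f}.png',s['frame'][:,:,::-1]); pickle.dump(s,open(f'pics/{f}.pkl','wb')); return s
def load(f): return pickle.load(open(f'pics/{f}.pkl','rb'))
def Rm(s):
    a=np.array(s['attitude'],float)
    if a.shape==(3,3): return a
    if a.size==4: raise Exception('quat')
    from scipy.spatial.transform import Rotation as R
    return R.from_euler('xyz',a).as_matrix()
def ray(s,u,v):
    d=Rm(s)@np.linalg.inv(s['camera_matrix'])@[u,v,1]; return np.array(s['origin']),d
def onz(s,u,v,z):
    o,d=ray(s,u,v); return o+d*(z-o[2])/d[2]
def proj(s,p):
    q=np.array(s['camera_matrix'])@(Rm(s).T@(np.array(p)-s['origin'])); return q[:2]/q[2]
E
python3 - <<'E'
from h import *
for n in('top','scene'):
    s=snap(n,n+'0'); print(s['origin'],s['attitude'],s['camera_matrix'],onz(s,320,240,0))
print(robot.get_obs())
E
```

```text
[ 0.43426917 -0.00256675  1.56210273] [-3.0918707  -0.01535469 -1.55739278] [[521.59133247   0.         325.77646623]
 [  0.         521.59133247 238.62770738]
 [  0.           0.           1.        ]] [ 0.50796345 -0.00824692  0.        ]
[1.04123142 0.51773367 0.95512446] [-2.42597891 -0.01035594  2.38290358] [[476.50343177   0.         319.80840102]
 [  0.         476.50343177 236.30257036]
 [  0.           0.           1.        ]] [ 0.47130535 -0.06836722  0.        ]
{'time': 0.1, 'joint_positions': array([ 1.08088101e+00,  8.78722545e-02,  1.37206897e+00,  3.88907395e-05,
        1.68361018e+00, -1.03110979e-01]), 'qvel': array([ 0.00059745, -0.00175774, -0.00387169,  0.00026545,  0.00146511,
        0.00016607]), 'joint_torque': array([ 1.45275506e-03, -3.41254163e+01, -3.03301620e+01,  7.18936999e-02,
        3.04103410e-02, -1.00392458e-04]), 'tool_pos': array([0.20724407, 0.50893523, 0.20444339]), 'ee_rot': array([-3.13964829e+00, -2.40057045e-04,  2.75479243e+00]), 'wrist_force': array([-0.38665303, -0.46622008, -0.22528268]), 'wrist_torque': array([ 0.03178415, -0.01788668, -0.02265008]), 'width': 0.09343206722375214}
```

View pics/top0.png

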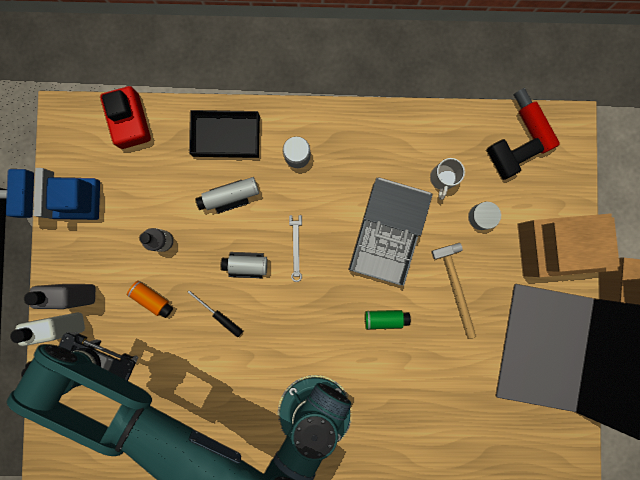

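View pics/scene0.png

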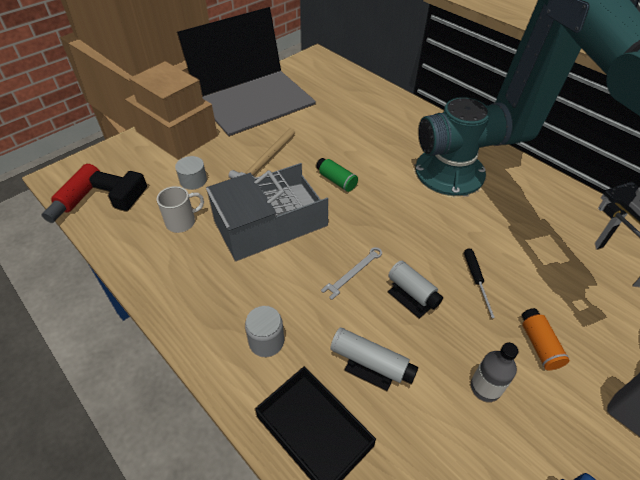

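Top view: the candidates for the can are silver short (245,264), silver long (228,195), orange (150,299), green (387,319) and a dark bottle (157,240). I choose the silver short one at (245,264), with its cap to the left. The rack is at (392,232), with the lid at its upper (far) end.

```bash
python3 - <<'E'
from h import *
t=load('top0')['frame'][:,:,::-1]; s=load('scene0')['frame'][:,:,::-1]
r=cv2.resize(t[170:295,340:440],None,fx=4,fy=4,interpolation=cv2.INTER_CUBIC)   #400x500
c=cv2.resize(t[240:290,210:310][:, :],None,fx=4,fy=4,interpolation=cv2.INTER_CUBIC) #400x200
q=cv2.resize(s[160:260,200:333],None,fx=3,fy=3,interpolation=cv2.INTER_CUBIC) #399x300
im=np.zeros((500,800,3),np.uint8); im[:,:400]=r; im[:200,400:]=c; im[200:500,400:799]=q
cv2.imwrite('pics/c1.png',im)
# can silver + cap
T=load('top0'); 
for n,f in(('short',(215,246,275,282)),):
    x0,y0,x1,y1=f; w=T['frame'][y0:y1,x0:x1].astype(int); hsv=cv2.cvtColor(T['frame'],cv2.COLOR_RGB2HSV)[y0:y1,x0:x1]
    m=((hsv[...,1]<50)&(hsv[...,2]>90)).astype(np.uint8)
    cs,_=cv2.findContours(m,0,2); k=max(cs,key=cv2.contourArea); R=cv2.minAreaRect(k); b=cv2.boxPoints(R)+[x0,y0]; print(R,b.tolist())
    print([onz(T,*p,.045).round(4).tolist() for p in b])
E
```

```text
((31.497238159179688, 18.552486419677734), (37.63212585449219, 17.34441566467285), 3.012787342071533) [[227.25138092041016, 272.22375679016113], [228.16298294067383, 254.9033145904541], [265.7430953979492, 256.88121604919434], [264.83149337768555, 274.20165824890137]]
[[0.4087, 0.2591, 0.045], [0.4588, 0.2576, 0.045], [0.4546, 0.1487, 0.045], [0.4044, 0.1504, 0.045]]
```

View pics/c1.png

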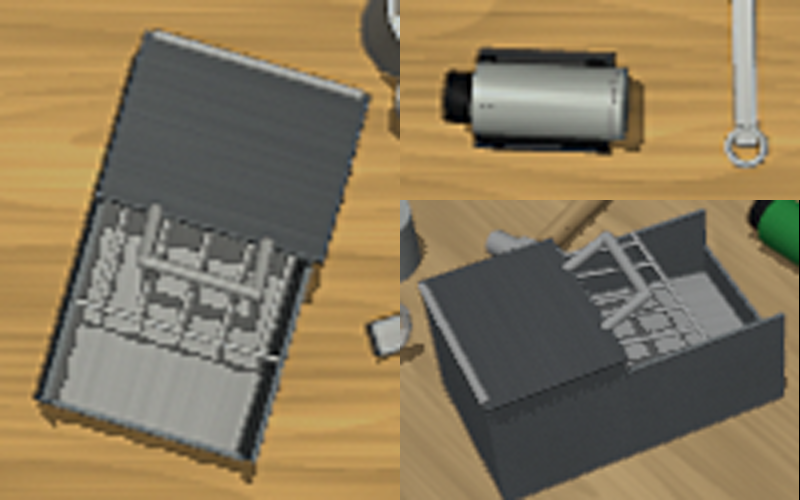

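The top crop shows the lid corners at (150,33), (368,97), (320,262) and (100,192), and the handle bar from (142,260) to (262,295). The short silver can with its black cap on the left (+y) is confirmed.

```bash
python3 - <<'E'
from h import *
T=load('top0'); S=load('scene0')
P={k:onz(T,340+u/4,170+v/4,z) for k,u,v,z in (('rl',150,33,.1255),('rr',368,97,.1255),('fr',320,262,.1255),('fl',100,192,.1255),('h1',142,260,.149),('h2',262,295,.149),('b1',38,402,.105),('b2',250,472,.105))}
for k,p in P.items(): print(k,p.round(4))
for a,b in(('rl','rr'),('fl','fr'),('h1','h2'),('b1','b2'),('fl','rl'),('fr','rr')):
    d=P[b]-P[a]; print(a,b,np.linalg.norm(d),np.arctan2(d[1],d[0]))
hm=(P['h1']+P['h2'])/2; yaw=np.mean([np.arctan2(d[1],d[0])+np.pi/2 for d in(P['rr']-P['rl'],P['fr']-P['fl'],P['h2']-P['h1'])]); print('yaw',yaw,'handle',hm, 'hinge from handle', hm[:2]+.155*np.array([np.cos(yaw),np.sin(yaw)]))
print('rear mid',(P['rl']+P['rr'])/2,'front mid',(P['fl']+P['fr'])/2)
# scene check: handle bar ends, rear corners
for k,u,v in(('rl?',488,405),('rr?',422,285),('h1',607,325),('h2',655,290)):
    print(k,onz(S,200+(u-400)/3,160+(v-200)/3,.149 if 'h' in k else .1255).round(4))
E
```

```text
rl [ 0.676  -0.1651  0.1255]
rr [ 0.6337 -0.3172  0.1255]
fr [ 0.5184 -0.2842  0.1255]
fl [ 0.5647 -0.1314  0.1255]
h1 [ 0.5167 -0.1583  0.149 ]
h2 [ 0.494  -0.2402  0.149 ]
b1 [ 0.419  -0.0914  0.105 ]
b2 [ 0.3722 -0.2399  0.105 ]
rl rr 0.15782443815692623 -1.84244352129632
fl fr 0.1596705237709596 -1.8651016799973712
h1 h2 0.08494212358793897 -1.840755910359842
b1 b2 0.15574188547273085 -1.875910902786308
fl rl 0.11628937829787472 -0.29399635345759895
fr rr 0.11988049479122298 -0.27826760991517463
yaw -0.2786373770896145 handle [ 0.50534096 -0.19926372  0.149     ] hinge from handle [ 0.65436278 -0.24189582]
rear mid [ 0.65485527 -0.24113728  0.1255    ] front mid [ 0.54157085 -0.20782314  0.1255    ]
rl? [ 0.6765 -0.1617  0.1255]
rr? [ 0.636  -0.3091  0.1255]
h1 [ 0.5664 -0.1474  0.149 ]
h2 [ 0.5121 -0.1521  0.149 ]
```

step_arm:
  plan:
    - [[20, -40, 20, -0.12, 100], [40, -80, 30, -0.24, 60], [55, -117, 30, -0.36, 30], [70, -154, 30, -0.48, 30], [86, -191, 30, -0.6, 30], [102, -228, 30, -0.72, 30], [118, -265, 30, -0.84, 30], [133, -302, 30, -0.96, 30]]

```text
time: 0.77
tool_pos: [0.3398, 0.2071, 0.2352]
ee_rot: [3.142, 0.0, 1.79]
wrist_force: [2.0, -0.4, 0.9]
width: 0.0506
```

step_arm:
  plan:
    - [[16, -37, 0, -0.12, 30], [32, -74, 0, -0.24, 30], [48, -111, 0, -0.36, 30], [64, -148, 0, -0.48, 30], [80, -185, 0, -0.51, 30], [96, -222, 0, -0.51, 30], [112, -259, 0, -0.51, 30], [125, -295, 0, -0.51, 30]]

```text
time: 1.43
tool_pos: [0.4651, -0.0882, 0.2349]
ee_rot: [-3.141, -0.0, 1.284]
wrist_force: [1.3, 0.0, 0.6]
width: 0.0283
```

step_arm:
  plan:
    - [[14, -37, 0, 0, 30], [28, -74, 0, 0, 30], [41, -110, 0, 0, 30], [41, -110, -30, 0, 30], [41, -110, -60, 0, 30], [41, -110, -60, 0, 30]]

```text
time: 1.93
tool_pos: [0.502, -0.195, 0.1675]
ee_rot: [-3.127, -0.003, 1.283]
wrist_force: [-0.5, 1.0, -0.4]
width: 0.0282
```

```bash
python3 - <<'E'
from h import *
s=snap('scene','s1')['frame'][:,:,::-1]; t=snap('top','t1')['frame'][:,:,::-1]
a=cv2.resize(s[110:270,190:340],None,fx=3.5,fy=3.5,interpolation=cv2.INTER_CUBIC)[:,:525]
b=cv2.resize(t[170:295,335:445],None,fx=2.5,fy=2.5)[:, :275]
im=np.zeros((560,800,3),np.uint8); im[:a.shape[0],:525]=a; im[:b.shape[0],525:]=b
cv2.imwrite('pics/c2.png',im)
E
```

```text
(no output)
```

View pics/c2.png

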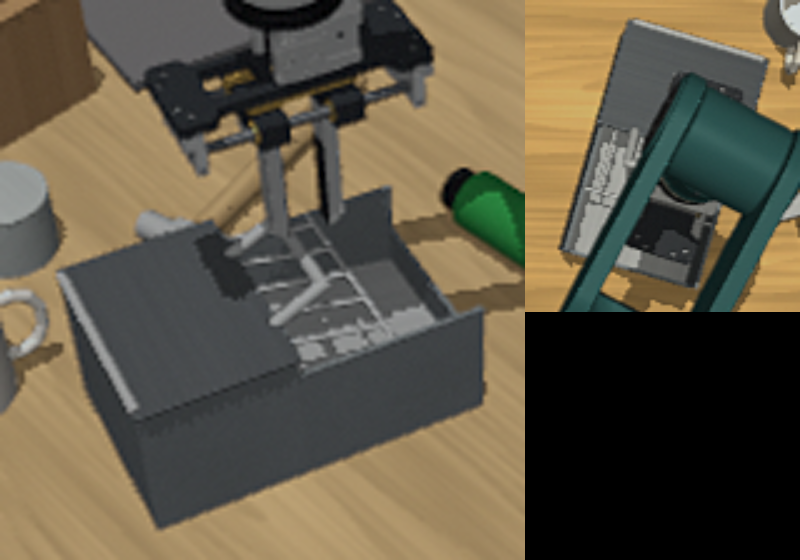

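```bash
python3 - <<'E'
from h import *
S=load('s1'); o=robot.get_obs(); print(o['tool_pos'],o['ee_rot'],o['joint_positions'],o['qvel'],o['wrist_force'])
f=lambda p:((proj(S,p)-[190,110])*3.5).round(0)
p=np.array(o['tool_pos']); u=np.array([.9597,-.2812,0]); v=np.array([.2812,.9597,0])
print('tips',f(p+.02*u),f(p-.02*u))
h=np.array([.5063,-.1985,.144]); print('bar ends',f(h+.04*v),f(h-.04*v),f(h))
E
```

```text
[ 0.50482537 -0.19551703  0.17407292] [-3.13762576e+00 -7.90141445e-04  1.28468220e+00] [-4.74271521e-01  7.93470538e-02  1.44122652e+00  3.42385944e-05
  1.62506376e+00 -1.88157173e-01] [ 0.01121233 -0.0374764  -0.06968272 -0.00123944 -0.00077768 -0.00057069] [-0.24709026 -1.2459651   0.82316864]
tips [272. 226.] [324. 209.]
bar ends [319. 283.] [275. 215.] [297. 248.]
```

Crop: the fingertips are at (278,232) and (330,215) above the bar, whose near end is at (325,280). They straddle it, about 4 mm too far to the rear, so I descend with a small correction.

step_arm:
  plan:
    - [[-3, 1, -15, 0, 33], [-3, 1, -30, 0, 33], [-3, 1, -45, 0, 33], [-3, 1, -45, 0, 33]]

```text
time: 2.37
tool_pos: [0.5024, -0.1942, 0.1302]
ee_rot: [-3.14, -0.0, 1.286]
wrist_force: [-0.3, 0.2, -1.1]
width: 0.0309
```

step_arm:
  plan:
    - [[0, 0, 0, 0, 20], [0, 0, 0, 0, 10], [0, 0, 0, 0, 0], [0, 0, 0, 0, 0], [0, 0, 0, 0, 0], [0, 0, 0, 0, 0]]

```text
time: 2.87
tool_pos: [0.5081, -0.1965, 0.1334]
ee_rot: [3.127, 0.001, 1.285]
wrist_force: [10.9, -2.5, -3.8]
width: 0.0088
```

step_arm:
  plan:
    - [[3, -1, 1, 0, 0], [5, -1, 2, 0, 0], [5, -1, 2, 0, 0]]

```text
time: 3.12
tool_pos: [0.508, -0.1965, 0.1333]
ee_rot: [3.141, 0.001, 1.285]
wrist_force: [-0.0, -2.4, -1.3]
width: 0.009
```

```bash
python3 - <<'E'
import numpy as np
for d in range(6,121,6):
    t=np.radians(d); x=155*(1-np.cos(t))+20*np.sin(t); z=155*np.sin(t)-20*(1-np.cos(t))
    print(d,(x*np.array([.9597,-.2812])).round(0),round(z))
E
```

```text
6 [ 3. -1.] 16
12 [ 7. -2.] 32
18 [13. -4.] 47
24 [21. -6.] 61
30 [30. -9.] 75
36 [ 40. -12.] 87
42 [ 51. -15.] 99
48 [ 63. -19.] 109
54 [ 77. -23.] 117
60 [ 91. -27.] 124
66 [106. -31.] 130
72 [121. -35.] 134
78 [137. -40.] 136
84 [152. -45.] 136
90 [168. -49.] 135
96 [183. -54.] 132
102 [198. -58.] 127
108 [213. -62.] 121
114 [227. -66.] 113
120 [240. -70.] 104
```

step_arm:
  plan:
    - [[3, -1, 16, 0, 0], [7, -2, 32, 0, 0], [13, -4, 47, 0, 0], [21, -6, 61, 0, 0]]

```text
time: 3.45
tool_pos: [0.5274, -0.2019, 0.1937]
ee_rot: [-3.138, 0.0, 1.284]
wrist_force: [-2.7, -0.3, -2.8]
width: 0.0088
```

step_arm:
  plan:
    - [[9, -3, 14, 0, 0], [19, -6, 26, 0, 0], [30, -9, 38, 0, 0], [42, -13, 48, 0, 0]]

```text
time: 3.78
tool_pos: [0.5689, -0.2136, 0.243]
ee_rot: [-3.136, -0.002, 1.285]
wrist_force: [-4.1, 3.7, 2.4]
width: 0.0092
```

Low forces and the bar is still held at about 48°. I continue past upright.

step_arm:
  plan:
    - [[14, -4, 8, 0, 0], [28, -8, 15, 0, 0], [43, -12, 21, 0, 0], [58, -16, 25, 0, 0], [74, -21, 27, 0, 0]]

```text
time: 4.2
tool_pos: [0.6445, -0.2356, 0.2714]
ee_rot: [3.141, -0.0, 1.285]
wrist_force: [-1.0, 1.4, 0.6]
width: 0.0089
```

step_arm:
  plan:
    - [[15, -5, 0, 0, 0], [31, -9, -1, 0, 0], [46, -14, -4, 0, 0], [61, -18, -9, 0, 0]]

```text
time: 4.53
tool_pos: [0.7065, -0.253, 0.2616]
ee_rot: [3.14, -0.001, 1.286]
wrist_force: [0.0, 1.6, 0.5]
width: 0.0092
```

step_arm:
  plan:
    - [[15, -4, -6, 0, 0], [22, -6, -10, 0, 0], [22, -6, -10, 0, 0]]

```text
time: 4.78
tool_pos: [0.7303, -0.26, 0.2498]
ee_rot: [3.137, -0.001, 1.286]
wrist_force: [2.2, 0.7, 2.8]
width: 0.0092
```

step_arm:
  plan:
    - [[0, 0, 0, 0, 100], [0, 0, 15, 0, 100], [0, 0, 40, 0, 100], [0, 0, 70, 0, 100], [-15, 10, 90, 0, 100], [-40, 30, 90, 0, 100]]

```text
time: 5.28
tool_pos: [0.6902, -0.2331, 0.3398]
ee_rot: [3.138, 0.001, 1.282]
wrist_force: [0.7, 0.3, 0.9]
width: 0.0456
```

step_arm:
  plan:
    - [[-30, 30, 0, 0.05, 100], [-60, 60, 0, 0.1, 100], [-90, 90, 0, 0.15, 100], [-120, 120, 0, 0.2, 100], [-145, 150, 0, 0.25, 100], [-170, 180, 0, 0.25, 100], [-195, 210, 0, 0.25, 100], [-215, 240, 0, 0.25, 100]]

```text
time: 5.95
tool_pos: [0.4695, 0.011, 0.3398]
ee_rot: [-3.141, 0.0, 1.534]
wrist_force: [1.2, 1.0, 0.2]
width: 0.0937
```

```bash
python3 - <<'E'
from h import *
s=snap('scene','s2')['frame'][:,:,::-1]; t=snap('top','t2')['frame'][:,:,::-1]
cv2.imwrite('pics/c3.png',np.hstack([cv2.resize(s[100:300,170:370],None,fx=2,fy=2),cv2.resize(t[130:330,290:490],None,fx=2,fy=2)]))
E
```

```text
(no output)
```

View pics/c3.png

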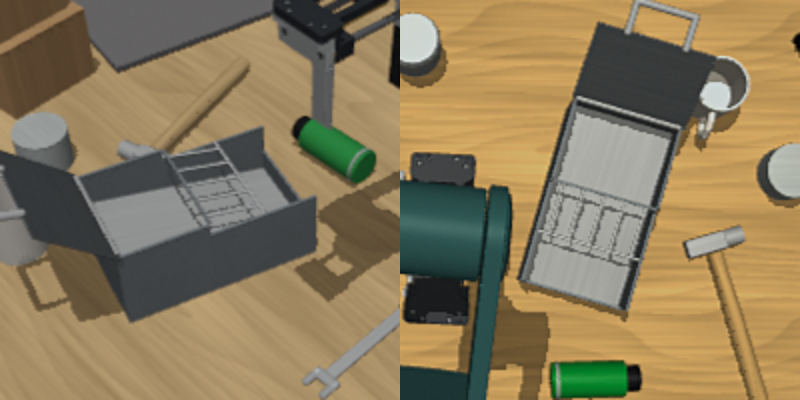

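The scene and top crops show the lid resting open and the mouth clear; the mug is still upright. Next is the can.

step_arm:
  plan:
    - [[-7, 40, -20, 0, 100], [-14, 80, -45, 0, 100], [-21, 118, -75, 0, 100], [-28, 155, -110, 0, 100], [-34, 185, -145, 0, 100], [-37, 202, -180, 0, 100], [-37, 202, -210, 0, 100], [-37, 202, -210, 0, 100]]

```text
time: 6.72
tool_pos: [0.4314, 0.2117, 0.1227]
ee_rot: [-3.131, 0.004, 1.537]
wrist_force: [-1.3, -0.3, -1.0]
width: 0.0942
```

```bash
python3 - <<'E'
from h import *
S=snap('scene','s3'); o=robot.get_obs(); print(o['tool_pos'],o['ee_rot'])
cv2.imwrite('pics/c4.png',cv2.resize(S['frame'][200:340,330:480,::-1],None,fx=4,fy=4,interpolation=cv2.INTER_CUBIC))
f=lambda p:((proj(S,p)-[330,200])*4).round(0)
a=np.array([.039,.999,0]); c=np.array([.432,.213,.045])
print('ends axis',f(c-.065*a),f(c+.043*a),f(c+.065*a),'tcp',f(o['tool_pos']))
T=load('t2')
P=[onz(T,290+(u-400)/2,130+v/2,.122) for u,v in((577,108),(678,130),(657,208),(558,184))]
for p in P: print(p.round(4))
print('mouth mid',np.mean(P,0), [np.arctan2(*(P[i]-P[j])[[1,0]]) for i,j in((0,3),(1,2))])
E
```

```text
[0.43102157 0.21129493 0.12190125] [-3.12870417  0.00518415  1.53657394]
ends axis [260. 276.] [400. 391.] [430. 415.] tcp [364. 260.]
[ 0.6605 -0.1684  0.122 ]
[ 0.6319 -0.3095  0.122 ]
[ 0.5227 -0.2807  0.122 ]
[ 0.5541 -0.1429  0.122 ]
mouth mid [ 0.59232303 -0.22541365  0.122     ] [np.float64(-0.2350417409305686), np.float64(-0.2580642282769535)]
```

View pics/c4.png

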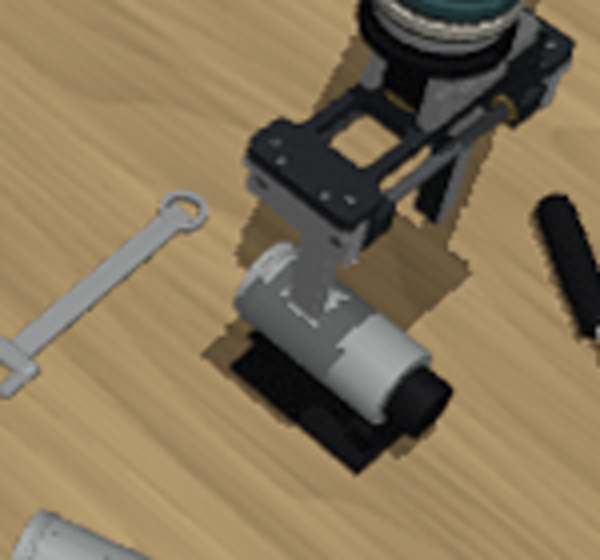

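The crop shows the silver can's cap tip at (437,408) and near end at (258,280), matching the prediction to a few mm; the fingers straddle it. I descend and grasp.

step_arm:
  plan:
    - [[0, 0, -30, 0, 100], [0, 1, -60, 0, 100], [0, 1, -85, 0, 100], [0, 1, -98, 0, 100], [0, 1, -98, 0, 100], [0, 1, -98, 0, 70]]

```text
time: 7.27
tool_pos: [0.4361, 0.2122, 0.0318]
ee_rot: [-3.141, 0.001, 1.534]
wrist_force: [0.1, -0.0, -0.0]
width: 0.0901
```

step_arm:
  plan:
    - [[0, 0, 0, 0, 55], [0, 0, 0, 0, 45], [0, 0, 0, 0, 40], [0, 0, 0, 0, 35], [0, 0, 0, 0, 30], [0, 0, 0, 0, 30]]

```text
time: 7.77
tool_pos: [0.4319, 0.2133, 0.0319]
ee_rot: [-3.132, -0.0, 1.535]
wrist_force: [-10.6, -0.3, 8.3]
width: 0.0523
```

step_arm:
  plan:
    - [[-2, 0, 15, 0, 30], [-2, 0, 45, 0, 30], [-2, 0, 80, 0, 30], [-2, 0, 120, 0, 30], [-2, -10, 160, 0, 30], [5, -30, 190, 0, 30], [16, -62, 210, 0, 30], [28, -96, 210, -0.05, 30]]

```text
time: 8.43
tool_pos: [0.4661, 0.1172, 0.2479]
ee_rot: [3.13, -0.003, 1.487]
wrist_force: [0.9, 0.6, -1.2]
width: 0.0523
```

step_arm:
  plan:
    - [[14, -37, 0, -0.05, 30], [28, -74, 0, -0.1, 30], [42, -111, 0, -0.15, 30], [56, -148, 0, -0.2, 30], [70, -185, 0, -0.2, 30], [84, -222, 0, -0.2, 30], [98, -257, 0, -0.2, 30], [106, -280, 0, -0.2, 30]]

```text
time: 9.1
tool_pos: [0.5702, -0.1665, 0.2404]
ee_rot: [-3.141, 0.001, 1.282]
wrist_force: [-0.2, 0.1, -1.2]
width: 0.0525
```

step_arm:
  plan:
    - [[14, -29, 0, 0, 30], [27, -58, 0, 0, 30], [27, -58, -20, 0, 30], [27, -58, -40, 0, 30], [27, -58, -50, 0, 30], [27, -58, -50, 0, 30], [27, -58, -50, 0, 30]]

```text
time: 9.68
tool_pos: [0.5964, -0.2205, 0.1908]
ee_rot: [-3.14, -0.0, 1.285]
wrist_force: [-0.1, 0.9, -0.7]
width: 0.0525
```

```bash
python3 - <<'E'
from h import *
S=snap('scene','s4'); T=snap('top','t4'); o=robot.get_obs(); print(o['tool_pos'],o['ee_rot'],o['wrist_force'])
a=cv2.resize(S['frame'][130:270,190:340,::-1],None,fx=3.5,fy=3.5,interpolation=cv2.INTER_CUBIC)
b=cv2.resize(T['frame'][150:300,340:440,::-1],None,fx=2.7,fy=2.7)
im=np.zeros((490,800,3),np.uint8); im[:,:525]=a[:, :525]; im[:405,525:795]=b
cv2.imwrite('pics/c5.png',im)
f=lambda p:((proj(S,p)-[190,130])*3.5).round(0)
u=np.array([.9597,-.2812,0]); v=np.array([.2812,.9597,0])
for l in(-.078,.078,-.074,.074): print(l,[f((.6403+d)*u+(-.0475+l)*v+[0,0,.122]).tolist() for d in(-.0575,.0575)])
p=o['tool_pos']+np.array([0,0,.013]); print('can ends',f(p-.065*v),f(p+.065*v))
E
```

```text
[ 0.59736086 -0.22079693  0.19320073] [3.13900731e+00 4.17447952e-04 1.28543778e+00] [ 0.13946161  0.17918201 -0.63112929]
-0.078 [[206.0, 154.0], [57.0, 201.0]]
0.078 [[289.0, 289.0], [131.0, 345.0]]
-0.074 [[208.0, 157.0], [59.0, 205.0]]
0.074 [[287.0, 286.0], [129.0, 341.0]]
can ends [131.  99.] [201. 216.]
```

View pics/c5.png

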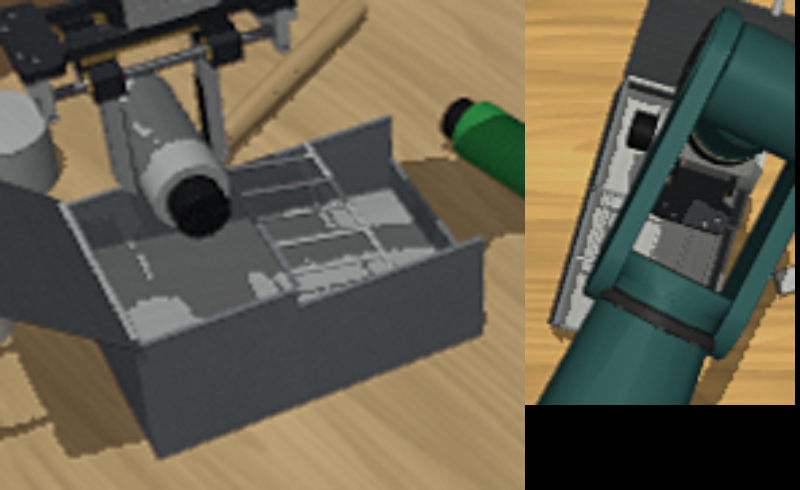

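The scene crop shows the can crosswise above the mouth with its cap end at about (200,206). The near wall's rear corner is at (143,342). The lateral fit needs one check, by triangulating the cap and wall edges.

```bash
python3 - <<'E'
from h import *
S=load('s4');T=load('t4');T2=load('t2')
u=np.array([.9597,-.2812,0]); v=np.array([.2812,.9597,0])
uv=lambda p:(np.round([p@u,p@v,p[2]],4).tolist())
for nm,I,b in(('top',T,(370,185,392,210)),('scene',S,(232,172,262,202))):
    x0,y0,x1,y1=b; m=(I['frame'][y0:y1,x0:x1].max(2)<35).astype(np.uint8)
    n,l,st,c=cv2.connectedComponentsWithStats(m); k=1+st[1:,4].argmax(); print(nm,st[k,:4]+[x0,y0,0,0],c[k]+[x0,y0],st[k,4])
# left edge mid of cap in top
print('captip top',uv(onz(T,340+(633-525)/2.7,150+128/2.7,.206)),'scene face',uv(onz(S,190+202/3.5,130+207/3.5,.206)))
# walls outer: top view left/right outer edges of the rack at z .122, several points (t2 crop coords)
g=T2['frame'].astype(int)
for (a,b) in((552,190),(540,235)): print('L',uv(onz(T2,290+(a-400)/2,130+b/2,.122 if b<200 else .105)))
for nm,px in(('rear L outer',(143,342)),('guard L outer',(300,295))): print(nm,uv(onz(S,190+px[0]/3.5,130+px[1]/3.5,.122)))
# profile across rack in T2 along v at mouth u=.64 (z=.122)
prof=[]
for l in np.arange(-.15,.06,.003):
    q=proj(T2,.64*u+l*v+[0,0,.122]); c=cv2.getRectSubPix(T2['frame'],(1,1),tuple(q.astype(float)))[0,0]; prof.append((round(l*1000),c.tolist()))
print(prof)
E
```

```text
top [378 191  11  15] [382.87 198.32] 100
scene [238 180  18  18] [246.42060086 188.49356223] 233
captip top [0.6332, 0.0157, 0.206] scene face [0.6315, 0.0136, 0.206]
L [0.5615, 0.0242, 0.122]
L [0.4979, 0.0208, 0.105]
rear L outer [0.6901, 0.0316, 0.122]
guard L outer [0.5786, 0.0388, 0.122]
[(-150, [192, 152, 89]), (-147, [192, 151, 89]), (-144, [192, 150, 88]), (-141, [194, 152, 90]), (-138, [195, 154, 90]), (-135, [196, 155, 89]), (-132, [199, 158, 91]), (-129, [202, 159, 90]), (-126, [174, 139, 84]), (-123, [106, 102, 94]), (-120, [89, 96, 100]), (-117, [30, 31, 32]), (-114, [47, 49, 49]), (-111, [119, 120, 116]), (-108, [178, 178, 171]), (-105, [170, 171, 163]), (-102, [168, 169, 163]), (-99, [168, 169, 163]), (-96, [169, 170, 164]), (-93, [170, 170, 164]), (-90, [170, 170, 165]), (-87, [172, 173, 168]), (-84, [174, 175, 169]), (-81, [174, 175, 169]), (-78, [174, 175, 169]), (-75, [174, 174, 169]), (-72, [171, 172, 167]), (-69, [172, 173, 167]), (-66, [172, 173, 167]), (-63, [170, 171, 165]), (-60, [174, 174, 168]), (-57, [174, 174, 167]), (-54, [171, 171, 165]), (-51, [171, 171, 165]), (-48, [173, 174, 168]), (-45, [173, 174, 168]), (-42, [169, 170, 164]), (-39, [170, 170, 163]), (-36, [171, 172, 165]), (-33, [175, 175, 169]), (-30, [173, 174, 169]), (-27, [171, 172, 165]), (-24, [172, 172, 166]), (-21, [173, 173, 168]), (-18, [172, 174, 168]), (-15, [172, 174, 167]), (-12, [173, 175, 168]), (-9, [174, 175, 168]), (-6, [175, 175, 169]), (-3, [176, 176, 169]), (0, [174, 175, 168]), (3, [174, 175, 168]), (6, [174, 175, 169]), (9, [173, 174, 167]), (12, [174, 175, 168]), (15, [177, 178, 171]), (18, [180, 180, 173]), (21, [170, 172, 164]), (24, [111, 111, 107]), (27, [105, 107, 104]), (30, [117, 122, 121]), (33, [59, 65, 66]), (36, [28, 32, 37]), (39, [118, 96, 62]), (42, [209, 163, 94]), (45, [201, 158, 92]), (48, [199, 156, 91]), (51, [200, 158, 91]), (54, [200, 158, 91]), (57, [202, 158, 93])]
```

step_arm:
  plan:
    - [[1, 3, -20, 0, 30], [1, 3, -40, 0, 30], [1, 3, -60, 0, 30], [1, 3, -80, 0, 30], [1, 3, -80, 0, 30]]

```text
time: 10.2
tool_pos: [0.596, -0.2167, 0.1082]
ee_rot: [-3.136, -0.001, 1.285]
wrist_force: [-0.1, -0.3, -3.2]
width: 0.0521
```

step_arm:
  plan:
    - [[0, 0, -12, 0, 30], [0, 0, -24, 0, 30], [0, 0, -24, 0, 30], [0, 0, -24, 0, 30]]

```text
time: 10.53
tool_pos: [0.5977, -0.2179, 0.0874]
ee_rot: [-3.141, -0.0, 1.285]
wrist_force: [0.8, -0.1, -1.4]
width: 0.0522
```

step_arm:
  plan:
    - [[0, 0, -5, 0, 30], [0, 0, -5, 0, 45], [0, 0, -5, 0, 60], [0, 0, -5, 0, 65], [0, 0, -5, 0, 65], [0, 0, -5, 0, 65], [0, 0, -5, 0, 65], [0, 0, -5, 0, 65]]

```text
time: 11.2
tool_pos: [0.5979, -0.2181, 0.0828]
ee_rot: [3.141, 0.0, 1.285]
wrist_force: [-0.1, -0.2, 0.4]
width: 0.0611
```

step_arm:
  plan:
    - [[0, 0, 5, 0, 65], [0, 0, 15, 0, 65], [0, 0, 30, 0, 65], [0, 0, 50, 0, 65], [0, 0, 80, 0, 65], [0, 0, 115, 0, 65], [0, 0, 150, 0, 65], [-20, 30, 170, 0, 65]]

```text
time: 11.87
tool_pos: [0.5804, -0.1922, 0.2561]
ee_rot: [3.135, 0.003, 1.28]
wrist_force: [0.1, 1.0, 0.4]
width: 0.0616
```

step_arm:
  plan:
    - [[-25, 30, 0, 0, 65], [-50, 60, 0, 0, 65], [-75, 90, 0, 0, 65], [-100, 120, 0, 0, 65], [-125, 150, 0, 0, 65], [-150, 180, 0, 0, 65], [-170, 210, 0, 0, 65], [-190, 240, 0, 0, 65]]

```text
time: 12.53
tool_pos: [0.3866, 0.0531, 0.254]
ee_rot: [3.139, -0.001, 1.284]
wrist_force: [1.2, 0.9, 0.4]
width: 0.0614
```

```bash
python3 - <<'E'
from h import *
S=snap('scene','s5'); T=snap('top','t5'); cv2.imwrite('pics/c6.png',np.hstack([cv2.resize(S['frame'][100:300,170:370,::-1],None,fx=2,fy=2),cv2.resize(T['frame'][130:330,290:490,::-1],None,fx=2,fy=2)]))
E
```

```text
(no output)
```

View pics/c6.png

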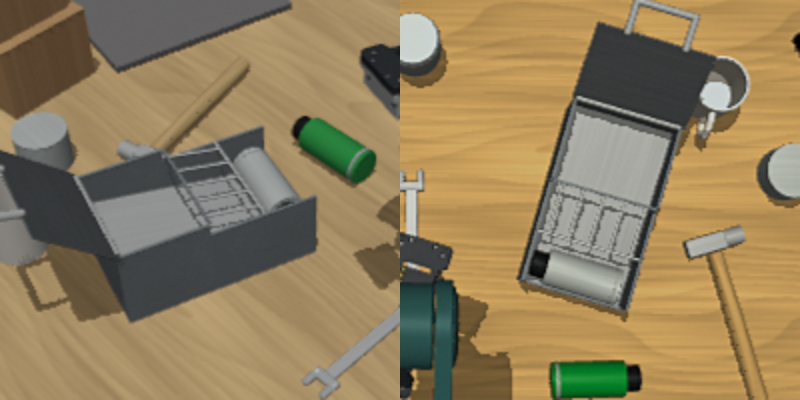

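The can lies crosswise in the bay at the front stop (top crop, about (580,275)), the lid is open and the neighbouring things look unmoved. I hand in.

```bash
python3 - <<'E'
from h import *
a=load('top0')['frame'].astype(int);b=cams.snapshot('top')['frame'].astype(int)
d=(abs(a-b).max(2)>60)
for n,(x,y,w,h) in dict(long=(195,175,65,40),mug=(432,155,35,50),hammer=(430,240,48,100),wrench=(287,213,16,69),green=(362,308,50,24),tin=(280,132,35,40),piston=(470,200,32,32),screwdriver=(186,288,60,50)).items(): print(n,d[y:y+h,x:x+w].mean().round(3))
print(robot.get_obs()['time']); print(robot.close_job())
E
```

```text
long 0.0
mug 0.138
hammer 0.0
wrench 0.475
green 0.0
tin 0.0
piston 0.0
screwdriver 0.0
12.6833
the job is handed in; nothing more can be done
None
```

The lid stands open by itself and the shorter can lies crosswise in the bay against the front stop. I handed the job in at 12.7 s of the allowed 59 s.

- **Lid:** I gripped the handle bar and carried it along its arc to about 111°. I let go there, and it fell on to its stop.
- **Can:** I lifted the short silver can from its cradle, turned it crosswise, lowered it in through the mouth and released it a few millimetres above the chute floor. It rolled down under the guard.
- **Forces:** the wrist forces reported after each move call stayed below about 14 N.

**Last checks:**
- The final pictures show the lid open and the can in the bay, with the gripper well clear of the rack.
- Comparing the first and last top pictures showed no change at the long can, hammer, green can, grease tin, piston and screwdriver.
- That comparison did flag two areas, the mug (14 % of pixels) and the wrench (48 %). I put this down to the open lid and its shadow beside the mug, and to the arm over the wrench. The mug stands in the same place as before in the pictures I viewed. The wrench was partly hidden in the last top picture, so its place was not confirmed there, though the gripper did not come near it.
- Midway, the cameras put the can about 6 mm along its axis from where the arm's own reading did. I corrected by 3 mm, and the can ran down freely.

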